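# Close the brush-washing tank without cross-threading

## Task

The brushes are washed: put the blue screw lid back on the brush-washing tank. Lay the lid level on the neck so that its inner lugs rest on top of the threads, back it off anticlockwise until it drops into the thread starts, then screw it clockwise until it is fully home, without forcing it, and let go. Leave the other things on the bench where they are.

Things in the scene. Friction and masses are not known exactly. Their poses are not given: they have to be found in the camera images.
- lid: Blue screw lid, 0.1 to 0.21 kg, lying right side up on the bench, any yaw. Origin: centre of the skirt's lower edge; z up its axis. Skirt 79 mm outside, 72 inside diameter, open below. Roof underside 24 mm, roof top 28 mm above the origin. Inside, three lugs (pins 6 mm thick, pointing in, 7 mm above the origin, tips 28.5 mm from the axis) at 0, 120, 240 degrees from its +x, red ticks above them on the roof.
- wing (a point): Point on the lid's axis, 50 mm above its origin, in its white wing grip: an upright bar 60 mm long along the lid's x, 18 mm wide along its y, from the roof (28 mm) to 62 mm above the lid's origin.
- lug (a point): Middle of the lug on the lid's +x side, 31 mm from the axis; the other two lugs lie 120 degrees either side.
- tank: Aluminium brush-washing tank bolted down on a 130 mm square plate; body 108 mm wide, 108 mm high, any yaw. Origin: centre of its foot, z up. Open neck on top, 52 mm outside diameter, up to the rim at 140 mm, with three equal interrupted threads 120 degrees apart, 66 mm over the ridges. Angles below: about the tank's z from its x, anticlockwise plus; each repeats at +120 and +240.
- mouth (a point): Centre of the mouth on the thread axis, rim height, 140 mm above the tank's foot. About 2 mm play between lid and neck all round. Friction holds the lid wherever it is left on the thread.
- thread_top (a point): Where a lug's middle may be laid on the upper ridge's top, at -25 degrees. That ridge (4 mm thick) runs from 0, top 137 mm above the foot, falling clockwise to -80 degrees, 131 mm; there an upright 4 mm stop rib blocks it clockwise. With the lugs at -6 to -70 on top of the ridges the lid's origin lies 128 to 133 mm above the foot.
- thread_start (a point): Middle of a lug dropped into the thread start, at +18 degrees (red patch on the shoulder). The upper ridge is missing from 0 to +40, where a stop rib stands. A lug backed off to +7 to +30 drops about 10 mm if the lid is free to sink, onto a lower ridge which falls clockwise, parallel to the upper one, to -80 with an 8 mm gap for the lug. Lid origin then 121 to 124 mm above the foot.
- thread_end (a point): Middle of a lug run fully home, at -70 degrees, against the stop rib. Turning clockwise from the thread start, the lugs pass under the upper ridge and the lid sinks 6 mm; at -67 its roof meets the rim, with the lid's origin 116 mm above the foot.
- gesso: White squat jar, 68 mm diameter, 80 mm high; origin at its foot. It and the lid change places from start to start. Leave alone.
- amber: Brown glass bottle, 60 mm diameter, 155 mm high; origin at its foot. Leave alone.
- oil: Clear glass bottle, 54 mm diameter, 135 mm high; origin at its foot. Leave alone.
- knife: Palette knife lying flat, 200 mm long along its x. Leave alone.
- brush: Flat brush lying, 190 mm long along its x. Leave alone.
- mug: Striped mug with brushes standing in it, mug 76 mm diameter, 90 mm high, brushes to 215 mm; origin at its foot. Leave alone.
- pastels: Shallow wooden tray of pastel sticks, 85 x 200 x 22 mm; origin under its centre. Leave alone.
- sharpener: Black desk sharpener, 75 x 60 mm, 88 mm high; origin under its centre. Leave alone.
There are look-alikes about, which are no part of the job. There is more than one size of the lid; the one meant has the size given above.

How it is judged:
On the way, in this order (a step that is already met when the one before it is completed fails the run):
1. the lid lies level on the neck with its lugs on top of the threads (horizontal distance between lid and mouth below 0.006 m and angle between lid's own z axis and vertical below 0.08 rad and z of lid in the frame of tank between 0.1265 and 0.135 m and contact force between lid and tank above 0.3 N), for 0.2 s.
2. backed off, the lid has dropped into the thread starts, level (horizontal distance between lid and mouth below 0.006 m and angle between lid's own z axis and vertical below 0.08 rad and z of lid in the frame of tank between 0.119 and 0.1255 m), for 0.1 s.
At the end, for the whole second after the job is handed in: The lid is screwed fully home on the tank: its roof within 1.8 mm of the rim (lid origin below 117.8 mm in the tank's frame), within 5 mm of the neck's axis, level within 0.04 rad, at rest (horizontal distance between lid and mouth below 0.005 m and angle between lid's own z axis and vertical below 0.04 rad and z of lid in the frame of tank below 0.1178 m and linear speed of lid below 0.01 m/s and angular speed of lid below 0.1 rad/s); the robot touches nothing.
It fails at once if the lid is forced: more than 100 N between lid and tank (contact force between lid and tank above 100 N).
It fails at once if a bystander is moved by more than 20 mm (distance of any of gesso, amber, oil, knife, brush, mug, pastels, sharpener from where it was at the start of the episode above 0.02 m).
It also fails if it takes over 45 s, if anything falls off the work surface, if the arm or the gripper's body presses on something with over 40 N, if the wrist force passes 120 N, or if a joint passes its speed limit or range.

## Robot

A 7-joint arm with a two-finger parallel gripper is mounted at the origin on the work surface. World frame = base frame: x ahead of the robot, y to its left, z up, the work surface at z = 0. Lengths are in m, angles in rad, forces in N, time in s.
With the tool pointing down it reaches from about 0.425 to 0.95 m from the base axis. Payload 4.7 kg.
Tool frame: the origin (TCP) lies midway between the tips of the shut fingers; the grasp point (between the pads) lies 19 mm behind it; z points along the fingers, y is the direction in which the jaws open and shut (so a half turn about z gives the same grasp; the last joint's range is limited). The gripper opens to 85 mm and grips with 20 to 120 N. Pads are 22 mm wide; open, the fingers measure 114 mm over their backs; the gripper's body (76 mm by 85 mm) begins 54 mm behind the grasp point. The pads swing forward as they close: fully open they stand 13 mm farther back than shut.
Start: joints at [-1.227, 0.469, -0.049, 1.532, 0.024, 1.141, -0.082], TCP at [0.246, 0.629, 0.231] pointing down, gripper open.
Joint ranges: [-2.59, 2.59], [-0.33, 1.99], [-1.39, 1.29], [0.1, 2.45], [-1.04, 4.18], [0.21, 1.99], [-2.66, 2.66]. Speed limits (rad/s): [2.57, 2.57, 3.14, 3.14, 3.14, 3.14, 3.14].

## Interface

Orientations are given as a rotation vector (axis times angle).
In Python, from bench import status, eyes, order gives the robot as it stands.
- The arm moves only by the shell command python3 -m pendant 'ROWS' [FORCE]. ROWS is JSON, a list of rows, each an object with "slide": the shift along the tool's x, y, z in m, a list of three; "rotation": the turn, a rotation vector about the tool's x, y, z in rad, a list of three; "fingers": the finger opening in m, from 0 to 0.0854. In form: [{"slide": [tx, ty, tz], "rotation": [rx, ry, rz], "fingers": fingers}, ...]. A call has 1 to 12 rows; each row shifts and turns the commanded pose from where the row before left it, along the tool's axes as they then stand; what a row does not reach is not made up. A row lasts 1/10 s, in which the tool goes at most 50 mm and 8.59 degrees, less where a joint would pass 70% of its speed; a pose out of reach is approached as far as the arm can. A call is refused whole if a number of a shift passes 0.05 or a number of a turn 0.15, either way. A call with a gripper value outside its range is refused whole. The fingers move at their own pace and stop on an object; FORCE is the grip in N (left out, the last holds). Time passes only in rows, so rows that do not move let the fingers close. It gives the time, the measured TCP pose, the force and the opening at its end, in the units of the state.
- status.get_state(): the state, without advancing time (a new reading comes with each control period).
- eyes.get_image(name): name is "scene" or "side" or "wrist"; returns a dict with "pixels" (400x640x3 uint8, blue, green, red), "range_z" (400x640 float32, m along the optical axis (not along the pixel's ray), 0 where there is no reading), "fov_y" (degrees; the focal length in pixels is half the picture's height over the tangent of half this angle, whatever the lens; pixels are square), "cx", "cy" (the principal point, pixels), "pose" (4x4, takes a point from camera to world coordinates); the wrist camera has in their place "T_tool_cam" (4x4, takes a point from camera to tool coordinates, whose origin is the TCP and whose axes are the flange's). Camera axes: x right, y up, looking along -z (the intrinsics and any distortion apply to the point x, -y, -z); pixel columns grow to the right and rows downward; lengths in m; the calibration is good to about 2 mm. A picture is of the moment at which its call begins: read the wrist's pose just before it.
- order.finish_job(): hands the job in, once; it reports no verdict.
Trained networks look in the newest picture that a camera, given by its name, has taken for a name from the list of things; names that differ only in an ending like _2 or _b are one class to them, and where a whole thing is asked for, a point or a joint stands for the part that bears it (a point fixed in the world has none). Each returns a list of dicts, best first, with "conf" (0 to 1); they miss things now and then, are a little off and sometimes report something else, mostly with a low value. They report only what shows in the picture. A call takes as long as a camera call. They do not tell look-alikes from the thing itself.
- eyes.outline_of(name, camera): "region" (400x640 bool, what is visible of it) and "box" ([left, top, width, height] in pixels, round what is visible of it).
The state is a dict: "time": time; "q": joint angles; "qvel": joint speeds; "tau": joint torques, N m; "tcp_pos": TCP position; "tool_rot": TCP orientation; "wrist_force": force on the tool from outside, world axes, zero at the start; "moment": the same for the moment, N m; "width": opening from 0.0 (shut) to 1.0 (fully open).
Only numpy, scipy, OpenCV 4.12 (cv2) and the standard library are available. Lean on these libraries where they do the work, as an engineer would, in place of code of your own. Each camera call takes 0.05 s, during which the arm holds its last target.

## Working session

There is one attempt and no reset: what is moved stays moved. The work goes in short steps, Python scripts to look and compute and a shell command to move; the robot and the scene stay as the last step left them, time stands still between calls to the robot, and variables do not carry over. Pictures are saved under pics/ and viewed, and the job is handed in when it is done.

```bash
ls; mkdir -p pics; cat > h.py <<'E'
import numpy as np, cv2
from scipy.spatial.transform import Rotation as R
from bench import status, eyes, order
def campose(im,st=None):
    if 'pose' in im: return np.array(im['pose'])
    T=np.eye(4);T[:3,:3]=R.from_rotvec(st['tool_rot']).as_matrix();T[:3,3]=st['tcp_pos']
    return T@np.array(im['T_tool_cam'])
def shot(n):
    st=status.get_state(); im=eyes.get_image(n); im['T']=campose(im,st); return im
def cloud(im):
    z=im['range_z'];h,w=z.shape;f=h/2/np.tan(np.radians(im['fov_y'])/2)
    v,u=np.mgrid[:h,:w]
    P=np.stack([(u-im['cx'])/f*z,-(v-im['cy'])/f*z,-z],-1)
    return P@im['T'][:3,:3].T+im['T'][:3,3]
def proj(im,p):
    T=np.linalg.inv(im['T']);c=T[:3,:3]@np.array(p)+T[:3,3];h=400
    f=h/2/np.tan(np.radians(im['fov_y'])/2)
    return np.array([im['cx']+f*c[0]/-c[2],im['cy']-f*c[1]/-c[2]])
E
python3 - <<'E'
from h import *
print(status.get_state())
for n in ['scene','side','wrist']:
    im=shot(n);cv2.imwrite(f'pics/{n}1.png',im['pixels']);print(n,[k for k in im],im['fov_y'],im['cx'],im['cy'],im['T'].round(3).tolist())
    if 'distortion' in im: print(im['distortion'])
    P=cloud(im)
    for t in ['lid','tank','gesso']:
        for o in eyes.outline_of(t,n):
            m=o['region']&(im['range_z']>0);q=P[m]
            print(n,t,round(o['conf'],2),o['box'],np.median(q,0).round(3),np.percentile(q,[2],0).round(3),np.percentile(q,[98],0).round(3)) if m.sum()>5 else print(n,t,o['conf'],o['box'])
E
```

```text
pics
{'time': 0.0, 'q': array([-1.22690761,  0.4694466 , -0.04857258,  1.53370715,  0.02409612,
        1.14101566, -0.08228422]), 'qvel': array([ 1.21708797e-04,  2.15462510e-03, -3.23426685e-04, -8.54159053e-05,
       -1.04914130e-03,  6.30546073e-04, -3.92791505e-04]), 'tau': array([-4.23886622e-04, -5.10293162e+01, -4.69487510e-02, -2.37714100e+01,
        1.06312978e-02,  7.46437989e-03, -1.30880770e-05]), 'tcp_pos': array([0.24562962, 0.62808124, 0.23025228]), 'tool_rot': array([-0.58209611, -3.08689869,  0.00309459]), 'wrist_force': array([ 0.26498166, -0.28878784,  0.37115574]), 'moment': array([-0.03417856,  0.00867056, -0.01106497]), 'width': 1.0023472248181067}
scene ['pixels', 'range_z', 'fov_y', 'cx', 'cy', 'pose', 'T'] 56.11128601503898 318.3537088329372 200.94675247744019 [[0.867, -0.422, 0.264, 0.891], [0.498, 0.723, -0.479, -0.55], [0.011, 0.547, 0.837, 1.089], [0.0, 0.0, 0.0, 1.0]]
scene lid 0.8 [303.7, 208.6, 36.3, 40.5] [ 0.622 -0.045  0.038] [[ 0.571 -0.083  0.009]] [[0.665 0.012 0.084]]
scene lid 0.79 [282.6, 313.9, 35.3, 38.8] [ 0.735 -0.349  0.039] [[ 0.685 -
[... 1031 characters left out ...]
] [[ 0.772 -0.3    0.083]]
side tank 0.83 [278.1, 168.9, 39.7, 48.0] [0.523 0.16  0.068] [[0.47  0.13  0.004]] [[0.592 0.223 0.137]]
side gesso 0.71 [287.9, 243.3, 23.6, 30.3] [ 0.47  -0.148  0.055] [[ 0.441 -0.161  0.004]] [[ 0.502 -0.1    0.082]]
side gesso 0.4 [274.6, 169.8, 46.9, 49.2] [0.525 0.161 0.067] [[0.467 0.127 0.003]] [[0.596 0.227 0.138]]
wrist ['pixels', 'range_z', 'fov_y', 'cx', 'cy', 'T_tool_cam', 'T'] 62.667565804011005 319.32653695621747 198.95135191961262 [[0.364, -0.893, -0.265, 0.178], [0.931, 0.349, 0.103, 0.655], [0.001, -0.284, 0.959, 0.373], [0.0, 0.0, 0.0, 1.0]]
wrist tank 0.41 [113.7, 395.9, 9.0, 4.1] [0.45  0.24  0.005] [[0.447 0.235 0.001]] [[0.457 0.243 0.008]]
```

```bash
python3 - <<'E'
import cv2
a=cv2.imread('pics/scene1.png');cv2.imwrite('pics/scene1c.png',cv2.resize(a[90:370,180:480],None,fx=2.1,fy=2.1,interpolation=3))
b=cv2.imread('pics/side1.png');cv2.imwrite('pics/side1c.png',cv2.resize(b[150:340,240:480],None,fx=3,fy=3,interpolation=3))
E
```

```text
(no output)
```

View pics/scene1c.png

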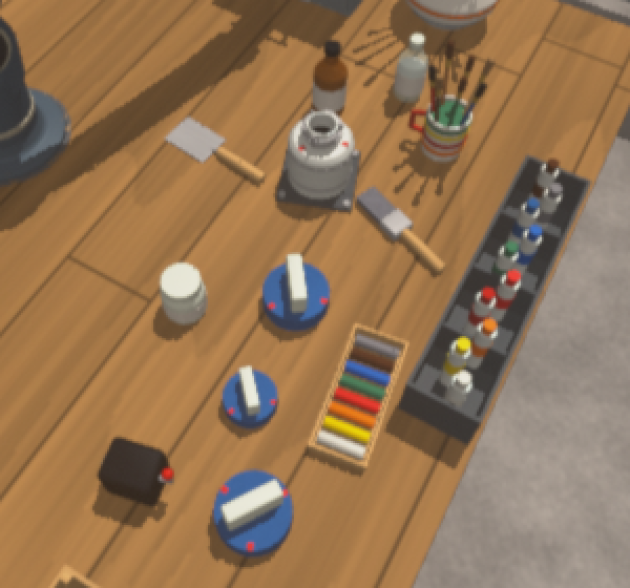

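View pics/side1c.png

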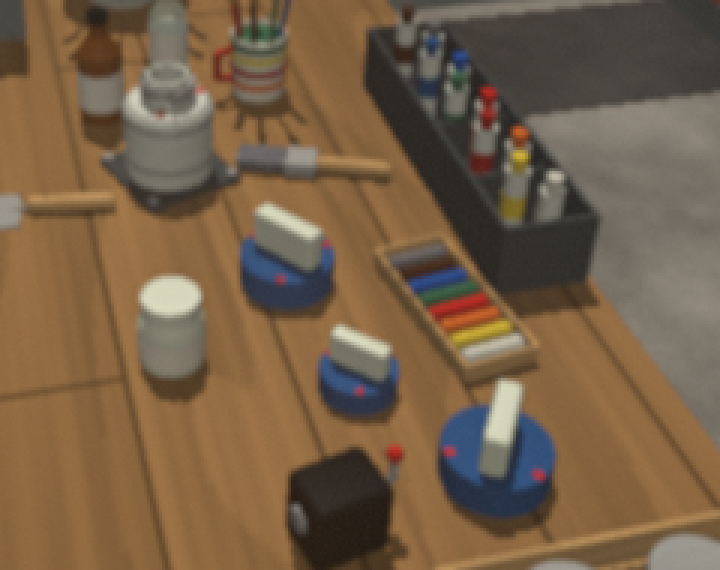

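```bash
python3 - <<'E'
from h import *
for n in ['scene','side']:
    im=shot(n);P=cloud(im);b=im['pixels'].astype(int)
    for o in eyes.outline_of('lid',n):
        m=o['region']&(im['range_z']>0)
        blue=m&(b[...,0]>b[...,2]+40)
        q=P[blue]; q=q[q[:,2]>0.02]
        c,r=cv2.minEnclosingCircle(q[:,:2].astype(np.float32))
        wh=m&(b.min(-1)>140); w=P[wh]
        print(n,o['box'],'blue zmed',np.median(q[:,2]).round(4),'circ',np.round(c,3),round(2000*r,1),'wing z95',np.percentile(w[:,2],[50,95]).round(3))
        if len(w)>5:
            w=w[w[:,2]>np.percentile(w[:,2],95)-.012]
            rc=cv2.minAreaRect((w[:,:2]*1000).astype(np.float32));print(np.round(rc[0],1),np.round(rc[1],1),rc[2])
E
```

```text
scene [284.5, 264.7, 28.1, 28.3] blue zmed 0.0288 circ [ 0.642 -0.211] 76.6 wing z95 [0.063 0.066]
[ 641.1 -209.3] [17.1 59.1] 43.59843444824219
scene [280.0, 312.6, 38.9, 41.5] blue zmed 0.0373 circ [ 0.729 -0.344] 101.5 wing z95 [0.082 0.085]
[ 728.1 -343.3] [76.8 22.5] 56.84127426147461
scene [303.6, 210.4, 37.3, 37.4] blue zmed 0.0373 circ [ 0.616 -0.034] 102.1 wing z95 [0.081 0.085]
[617.1 -34.9] [22.2 74.9] 35.908416748046875
side [386.6, 276.4, 35.2, 47.9] blue zmed 0.0368 circ [ 0.727 -0.347] 99.3 wing z95 [0.081 0.083]
[ 728.  -346.2] [74.2 21.8] 56.94112014770508
side [318.7, 215.4, 36.1, 38.7] blue zmed 0.036 circ [ 0.616 -0.039] 97.6 wing z95 [0.08  0.083]
[616.9 -35.9] [22.8 73.9] 34.8418083190918
side [342.1, 255.7, 31.4, 30.5] blue zmed 0.0277 circ [ 0.64  -0.216] 73.1 wing z95 [0.062 0.064]
[ 641.2 -213.1] [16.6 57.2] 44.49361801147461
  return _methods._mean(a, axis=axis, dtype=dtype,
  ret = ret.dtype.type(ret / rcount)
Traceback (most recent call last):
IndexError: index -1 is out of bounds for axis 0 with size 0
```

```bash
python3 - <<'E'
from h import *
out=[]
for n in ['scene','side']:
    im=shot(n);P=cloud(im);b=im['pixels'].astype(int)
    red=((b[...,2]>b[...,1]+45)&(b[...,2]>b[...,0]+45)&(im['range_z']>0))
    # lid
    for nm,c,rr,zz in [('lid',(.641,-.211),.045,(.02,.045)),('tank',(.535,.18),.07,(.09,.125))]:
        d=np.hypot(P[...,0]-c[0],P[...,1]-c[1])
        m=(red&(d<rr)&(P[...,2]>zz[0])&(P[...,2]<zz[1])).astype(np.uint8)
        k,l,s,ce=cv2.connectedComponentsWithStats(m)
        for i in range(1,k):
            q=P[l==i].mean(0);print(n,nm,ce[i].round(1),s[i,4],q.round(4),'ang',np.degrees(np.arctan2(q[1]-c[1],q[0]-c[0])).round(1))
    d=np.hypot(P[...,0]-.535,P[...,1]-.18)
    m=(d<.1)&(P[...,2]>.133)&(P[...,2]<.15);q=P[m]
    c,r=cv2.minEnclosingCircle(q[:,:2].astype(np.float32));print('rim',m.sum(),c,r*2,np.percentile(q[:,2],[5,50,95]))
    m=(d<.1)&(P[...,2]>.1)&(P[...,2]<.116);q=P[m]
    c,r=cv2.minEnclosingCircle(q[:,:2].astype(np.float32));print('shoulder',m.sum(),c,r*2,np.percentile(q[:,2],[5,50,95]))
    i0=proj(im,(.641,-.211,.03)).astype(int);i1=proj(im,(.535,.18,.1)).astype(int)
    out.append(np.hstack([cv2.resize(im['pixels'][i[1]-30:i[1]+30,i[0]-35:i[0]+35],(385,290),interpolation=cv2.INTER_CUBIC) for i in (i0,i1)]))
cv2.imwrite('pics/c2.png',np.vstack(out))
E
```

```text
scene lid [310. 281.] 5 [ 0.6754 -0.2011  0.028 ] ang 16.0
scene lid [289.5 285.5] 4 [ 0.6307 -0.2437  0.0294] ang -107.5
scene tank [344.2 158.2] 6 [0.5711 0.2035 0.1099] ang 33.1
scene tank [322.8 160.4] 5 [0.5133 0.1595 0.1088] ang -136.6
rim 134 (0.5307561755180359, 0.19906799495220184) 0.06860455870628357 [0.1337958  0.13787398 0.14226892]
shoulder 363 (0.5300551652908325, 0.1970462054014206) 0.10641945898532867 [0.10146396 0.10773143 0.11256061]
side lid [348.5 266.5] 4 [ 0.6178 -0.1838  0.0274] ang 130.5
side lid [359.5 280.5] 4 [ 0.6315 -0.2469  0.028 ] ang -104.8
side tank [306.5 179.5] 4 [0.5721 0.2034 0.1076] ang 32.2
rim 87 (0.5321756601333618, 0.1944069266319275) 0.06727653741836548 [0.13347999 0.1365986  0.14081567]
shoulder 234 (0.5295092463493347, 0.19146136939525604) 0.1042017936706543 [0.10071635 0.10642647 0.11052852]
```

View pics/c2.png

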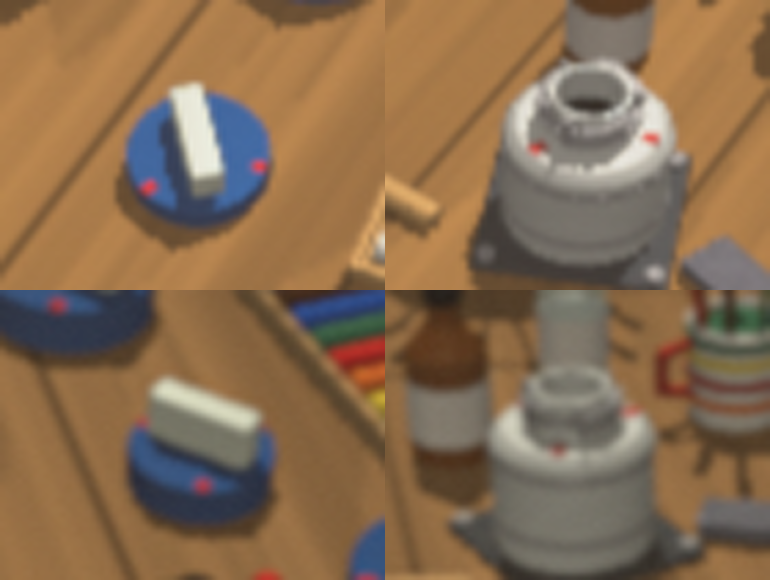

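```bash
python3 -m pendant '[{"slide":[-0.03,-0.02,-0.02],"rotation":[0,0,0],"fingers":0.085},{"slide":[-0.036,-0.026,-0.02],"rotation":[0,0,0],"fingers":0.085},{"slide":[-0.036,-0.026,-0.02],"rotation":[0,0,0],"fingers":0.085},{"slide":[-0.036,-0.026,0],"rotation":[0,0,0],"fingers":0.085},{"slide":[-0.036,-0.026,0],"rotation":[0,0,0],"fingers":0.085},{"slide":[-0.036,-0.026,0],"rotation":[0,0,0],"fingers":0.085},{"slide":[-0.036,-0.026,0],"rotation":[0,0,0],"fingers":0.085},{"slide":[-0.036,-0.026,0],"rotation":[0,0,0],"fingers":0.085},{"slide":[-0.036,-0.026,0],"rotation":[0,0,0],"fingers":0.085},{"slide":[-0.036,-0.026,0],"rotation":[0,0,0],"fingers":0.085},{"slide":[-0.036,-0.026,0],"rotation":[0,0,0],"fingers":0.085},{"slide":[-0.03,-0.02,0],"rotation":[0,0,0],"fingers":0.085}]'
python3 - <<'E'
from h import *
st=status.get_state();print(st['q'].round(3),st['tcp_pos'],st['qvel'].round(2))
im=shot('wrist');P=cloud(im);b=im['pixels'].astype(int)
red=((b[...,2]>b[...,1]+45)&(b[...,2]>b[...,0]+45)&(im['range_z']>0))
C=(.531,.196);d=np.hypot(P[...,0]-C[0],P[...,1]-C[1])
m=(red&(d<.07)&(P[...,2]>.09)&(P[...,2]<.13)).astype(np.uint8)
k,l,s,ce=cv2.connectedComponentsWithStats(m)
for i in range(1,k): 
    if s[i,4]>5: print(ce[i].round(1),s[i,4],P[l==i].mean(0).round(4))
m=(d<.04)&(P[...,2]>.134)&(P[...,2]<.15);q=P[m];print('rim',q.mean(0),cv2.minEnclosingCircle(q[:,:2].astype(np.float32)),np.percentile(q[:,2],[5,50,95]))
cv2.imwrite('pics/w2.png',im['pixels'])
E
```

```text
time: 2.1
tcp_pos: [0.5288, 0.1934, 0.2917]
tool_rot: [0.585, 3.086, -0.0]
wrist_force: [0.4, 1.4, 1.0]
width: 0.995
[-0.577  0.235  0.184  1.735 -0.046  1.175  0.816] [0.52884958 0.19344767 0.29165747] [ 0.47  0.15  0.2  -0.18 -0.09  0.04  0.7 ]
[344.5 143.4] 104 [0.5068 0.2288 0.1103]
[282.3 177.5] 84 [0.5165 0.1579 0.107 ]
[343.2 212.2] 69 [0.5745 0.2027 0.1065]
rim [0.52886096 0.20034483 0.1377036 ] ((0.5298702120780945, 0.2000827044248581), 0.03351045399904251) [0.13437099 0.13835966 0.14025134]
```

View pics/w2.png

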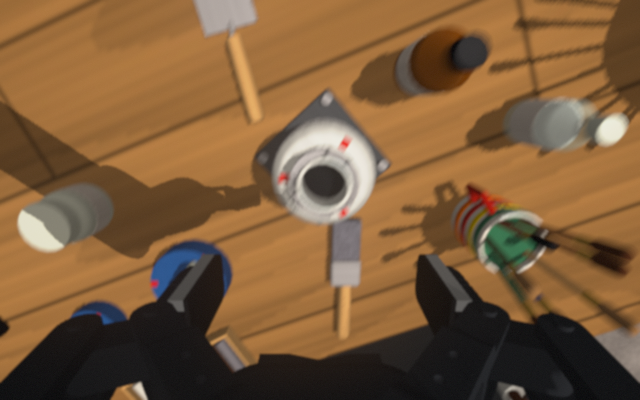

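```bash
python3 -m pendant '[{"slide":[0,0,0],"rotation":[0,0,0],"fingers":0.085},{"slide":[0,0,0],"rotation":[0,0,0],"fingers":0.085}]'
cat > tk.py <<'E'
from h import *
st=status.get_state();print(st['q'].round(3),st['tcp_pos'],st['qvel'].round(2))
for n in ['wrist','scene','side']:
    im=shot(n);P=cloud(im);b=im['pixels'].astype(int)
    C=(.531,.196);d=np.hypot(P[...,0]-C[0],P[...,1]-C[1])
    red=(b[...,2]>b[...,1]+45)&(b[...,2]>b[...,0]+45)&(d<.07)&(P[...,2]>.09)&(P[...,2]<.13)
    k,l,s,ce=cv2.connectedComponentsWithStats(red.astype(np.uint8))
    L=[P[l==i].mean(0) for i in range(1,k) if s[i,4]>3]
    if len(L)==3:
        c=np.mean(L,0);print(n,'cent',c.round(4),[np.degrees(np.arctan2(p[1]-c[1],p[0]-c[0])).round(1)%120 for p in L],[np.hypot(*(p-c)[:2]).round(4) for p in L])
    m=(d<.04)&(P[...,2]>.136)&(P[...,2]<.145);q=P[m];print('rim',q.mean(0),cv2.minEnclosingCircle(q[:,:2].astype(np.float32)),np.percentile(q[:,2],[5,50,95]))
    m=(d<.07)&(P[...,2]>.07)&(P[...,2]<.115);q=P[m];print('body',cv2.minEnclosingCircle(q[:,:2].astype(np.float32)))
    if n=='wrist':
        m=(d>.07)&(d<.12)&(abs(P[...,2])<.02)&(b.max(-1)<100);
        i=proj(im,(.531,.196,.12)).astype(int)
        cv2.imwrite('pics/w3.png',cv2.resize(im['pixels'][i[1]-90:i[1]+90,i[0]-100:i[0]+100],None,fx=3.3,fy=3.3,interpolation=2))
E
python3 tk.py
```

```text
time: 2.35
tcp_pos: [0.5273, 0.197, 0.2913]
tool_rot: [-0.581, -3.087, -0.001]
wrist_force: [-0.3, -0.2, 0.0]
width: 0.996
[-0.58   0.235  0.181  1.736 -0.046  1.175  0.812] [0.52733671 0.19697216 0.29128475] [-0.02 -0.   -0.02  0.    0.    0.    0.  ]
wrist cent [0.5305 0.1999 0.1087] [np.float64(8.5), np.float64(7.5), np.float64(8.2)] [np.float64(0.041), np.float64(0.0411), np.float64(0.0417)]
rim [0.52903065 0.20015598 0.13884514] ((0.529425323009491, 0.19994524121284485), 0.03312649205327034) [0.13633647 0.13915241 0.14042515]
body ((0.5287232398986816, 0.20020389556884766), 0.054712697863578796)
rim [0.53097259 0.19963782 0.13944804] ((0.5313687920570374, 0.19949308037757874), 0.033234354108572006) [0.13632071 0.13970068 0.14245908]
body ((0.5301558375358582, 0.19682881236076355), 0.05500218644738197)
rim [0.52953433 0.19278025 0.13858166] ((0.5269904136657715, 0.19432882964611053), 0.03033306822180748) [0.13620421 0.1386673  0.14131277]
body ((0.5307561755180359, 0.19280892610549927), 0.05475657433271408)
```

View pics/w3.png

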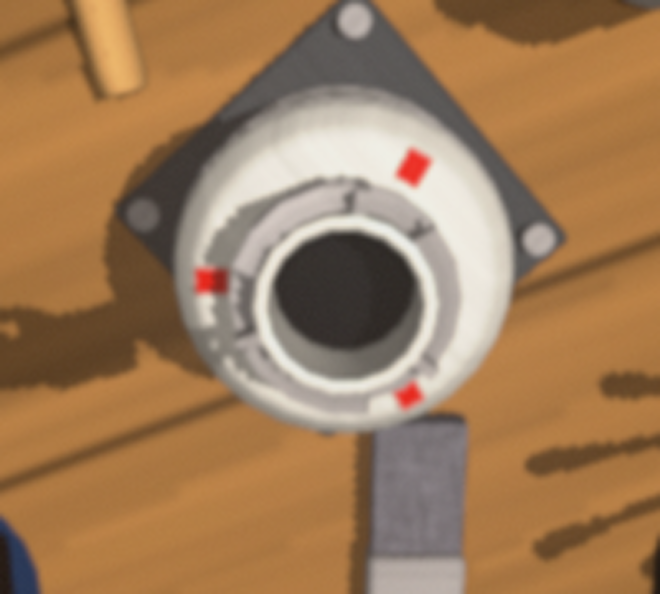

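```bash
python3 -m pendant '[{"slide":[-0.015,-0.02,0],"rotation":[0,0,0],"fingers":0.085},{"slide":[-0.025,-0.034,0],"rotation":[0,0,0],"fingers":0.085},{"slide":[-0.027,-0.035,0],"rotation":[0,0,0],"fingers":0.085},{"slide":[-0.027,-0.036,0],"rotation":[0,0,0],"fingers":0.085},{"slide":[-0.027,-0.036,0],"rotation":[0,0,0],"fingers":0.085},{"slide":[-0.027,-0.036,0],"rotation":[0,0,0],"fingers":0.085},{"slide":[-0.027,-0.036,0.01],"rotation":[0,0,0],"fingers":0.085},{"slide":[-0.027,-0.036,0.02],"rotation":[0,0,0],"fingers":0.085},{"slide":[-0.027,-0.036,0.02],"rotation":[0,0,0],"fingers":0.085},{"slide":[-0.025,-0.034,0.02],"rotation":[0,0,0],"fingers":0.085}]'
python3 -m pendant '[{"slide":[0,0,0],"rotation":[0,0,0.145],"fingers":0.085},{"slide":[0,0,0],"rotation":[0,0,0.145],"fingers":0.085},{"slide":[0,0,0],"rotation":[0,0,0.145],"fingers":0.085},{"slide":[0,0,0],"rotation":[0,0,0],"fingers":0.085},{"slide":[0,0,0],"rotation":[0,0,0],"fingers":0.085}]'
cat > ld.py <<'E'
from h import *
import sys
st=status.get_state();print(st['time'],st['q'].round(3),st['tcp_pos'].round(4),st['tool_rot'].round(3))
M=R.from_rotvec(st['tool_rot']).as_matrix();print('yaw',np.degrees(np.arctan2(M[1,0],M[0,0])).round(2),'z',M[:,2].round(3))
im=shot('wrist');P=cloud(im);b=im['pixels'].astype(int)
C=np.array([.641,-.211]);d=np.hypot(P[...,0]-C[0],P[...,1]-C[1])
red=(b[...,2]>b[...,1]+45)&(b[...,2]>b[...,0]+45)&(d<.05)&(P[...,2]>.015)&(P[...,2]<.045)
k,l,s,ce=cv2.connectedComponentsWithStats(red.astype(np.uint8))
for i in range(1,k):
    if s[i,4]>8: p=P[l==i].mean(0);print('tick',ce[i].round(1),s[i,4],p.round(4),np.degrees(np.arctan2(p[1]-C[1],p[0]-C[0])).round(1))
w=(b.min(-1)>130)&(d<.05)&(P[...,2]>.055)&(P[...,2]<.072);q=P[w]
rc=cv2.minAreaRect((q[:,:2]*1000).astype(np.float32));print('wing',np.round(rc[0],1),np.round(rc[1],1),rc[2],np.median(q[:,2]))
bl=(b[...,0]>b[...,2]+40)&(d<.055)&(P[...,2]>.022)&(P[...,2]<.04);q=P[bl];print('roof',cv2.minEnclosingCircle(q[:,:2].astype(np.float32)),np.median(q[:,2]))
cv2.imwrite(sys.argv[1],im['pixels'])
E
python3 ld.py pics/w4.png
```

```text
time: 3.5
tcp_pos: [0.6416, -0.2123, 0.2206]
tool_rot: [0.579, 3.087, 0.001]
wrist_force: [1.7, 0.0, -0.9]
width: 0.994
time: 4.0
tcp_pos: [0.6412, -0.2106, 0.2211]
tool_rot: [-1.227, -2.892, -0.0]
wrist_force: [-0.1, -0.4, -0.9]
width: 0.998
4.0 [-0.054  0.501  0.453  1.567 -0.235  1.128  1.22 ] [ 0.6412 -0.2106  0.2211] [-1.227 -2.892 -0.   ]
yaw 134.0 z [-0.  0. -1.]
tick [321.6 139.4] 44 [ 0.6176 -0.183   0.0282] 129.8
tick [292.2 189.6] 39 [ 0.6318 -0.2422  0.0281] -106.5
tick [349.6 190.3] 41 [ 0.6759 -0.2006  0.0283] 16.6
wing [ 641.3 -207.8] [17.7 59.1] 42.9551887512207 0.06132946787039589
roof ((0.641107439994812, -0.20798639953136444), 0.03901376202702522) 0.027546721750940667
```

View pics/w4.png

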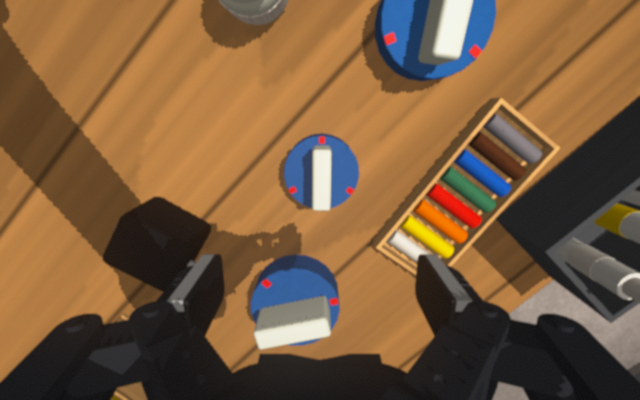

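```bash
python3 -m pendant '[{"slide":[0.001,0.001,0.03],"rotation":[0,0,0.012],"fingers":0.085},{"slide":[0,0,0.045],"rotation":[0,0,0],"fingers":0.085},{"slide":[0,0,0.045],"rotation":[0,0,0],"fingers":0.085},{"slide":[0,0,0.035],"rotation":[0,0,0],"fingers":0.085},{"slide":[0,0,0.02],"rotation":[0,0,0],"fingers":0.085},{"slide":[0,0,0.011],"rotation":[0,0,0],"fingers":0.085},{"slide":[0,0,0],"rotation":[0,0,0],"fingers":0.04},{"slide":[0,0,0],"rotation":[0,0,0],"fingers":0.005},{"slide":[0,0,0],"rotation":[0,0,0],"fingers":0.005},{"slide":[0,0,0],"rotation":[0,0,0],"fingers":0.005},{"slide":[0,0,0],"rotation":[0,0,0],"fingers":0.005}]' 60
python3 - <<'E'
from h import *
st=status.get_state();print(st['width'],st['tcp_pos'],st['wrist_force'])
E
```

```text
time: 5.15
tcp_pos: [0.6418, -0.2107, 0.0367]
tool_rot: [1.251, 2.879, 0.001]
wrist_force: [-0.2, 1.1, -1.3]
width: 0.194
0.19407711388383134 [ 0.64179024 -0.2106957   0.03672505] [-0.20371184  1.14053614 -1.30685909]
```

```bash
python3 -m pendant '[{"slide":[0,0,-0.015],"rotation":[0,0,0],"fingers":0.005},{"slide":[0,0,-0.035],"rotation":[0,0,0],"fingers":0.005},{"slide":[0,0,-0.04],"rotation":[0,0,0],"fingers":0.005},{"slide":[0,0,-0.04],"rotation":[0,0,0],"fingers":0.005},{"slide":[0,0,-0.035],"rotation":[0,0,0],"fingers":0.005},{"slide":[0,0,-0.02],"rotation":[0,0,0],"fingers":0.005}]'
python3 - <<'E'
from h import *
st=status.get_state();print(st['width'],st['tcp_pos'],st['wrist_force'])
im=shot('wrist');cv2.imwrite('pics/w5.png',im['pixels'])
im=shot('side');i=proj(im,st['tcp_pos']).astype(int);cv2.imwrite('pics/s5.png',cv2.resize(im['pixels'][i[1]-50:i[1]+50,i[0]-60:i[0]+60],None,fx=5,fy=5,interpolation=2))
E
```

```text
time: 5.75
tcp_pos: [0.6416, -0.2113, 0.2248]
tool_rot: [1.251, 2.877, 0.001]
wrist_force: [0.4, -0.4, -1.4]
width: 0.198
0.19759415283811577 [ 0.64155014 -0.21126018  0.22484597] [ 0.35641019 -0.35651913 -1.42137844]
```

View pics/w5.png

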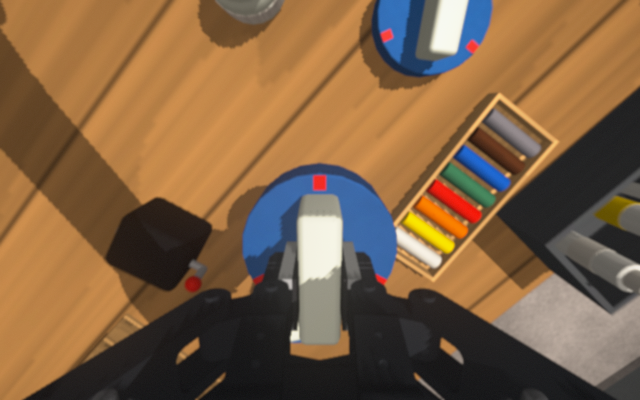

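View pics/s5.png

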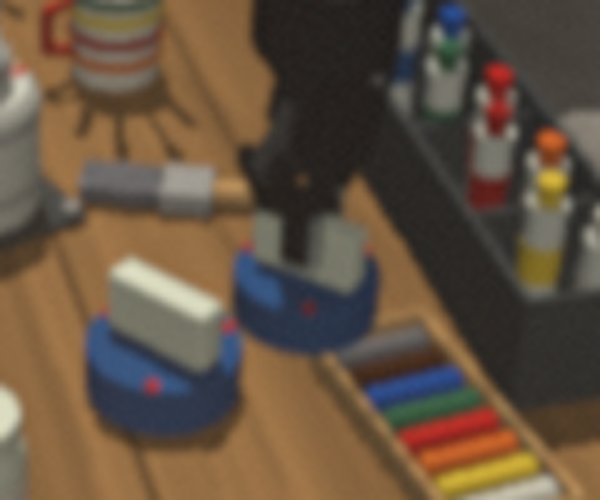

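```bash
cat > held.py <<'E'
from h import *
st=status.get_state();M=R.from_rotvec(st['tool_rot']).as_matrix()
im=shot('wrist');P=(cloud(im)-st['tcp_pos'])@M   # tool frame
b=im['pixels'].astype(int);d=np.hypot(P[...,0],P[...,1])
bl=(b[...,0]>b[...,2]+40)&(d<.06)&(abs(P[...,2]-.006)<.012)
q=P[bl];q=q[abs(q[:,2]-np.median(q[:,2]))<.004]
A=np.c_[q[:,:2],np.ones(len(q))];co=np.linalg.lstsq(A,q[:,2],rcond=None)[0]
print('roof z in tool',np.median(q[:,2]).round(4),'tilt',co[:2].round(3))
c,r=cv2.minEnclosingCircle(q[:,:2].astype(np.float32));print('circ',np.round(c,4),round(r,4))
red=(b[...,2]>b[...,1]+45)&(b[...,2]>b[...,0]+45)&(d<.05)&(abs(P[...,2]-.006)<.012)
k,l,s,ce=cv2.connectedComponentsWithStats(red.astype(np.uint8))
for i in range(1,k):
    if s[i,4]>8: p=P[l==i].mean(0);print('tick tool',ce[i].round(0),s[i,4],p.round(4))
print(np.degrees(np.arctan2(M[1,0],M[0,0])).round(2),st['tcp_pos'].round(4),st['wrist_force'].round(2),st['q'].round(2))
E
python3 held.py
```

```text
roof z in tool 0.0091 tilt [0.003 0.   ]
circ [ 0.0021 -0.0004] 0.0392
tick tool [319. 182.] 191 [ 0.0365 -0.0004  0.0084]
tick tool [258. 279.] 51 [-0.0149 -0.0319  0.0085]
tick tool [381. 279.] 52 [-0.0149  0.0316  0.0085]
133.01 [ 0.6423 -0.2115  0.2249] [ 0.43 -0.38 -1.36] [-0.06  0.5   0.46  1.57 -0.24  1.13  1.21]
```

```bash
python3 -m pendant '[{"slide":[0.02,0.01,0],"rotation":[0,0,0],"fingers":0.005},{"slide":[0.033,0.017,0],"rotation":[0,0,0],"fingers":0.005},{"slide":[0.035,0.018,0],"rotation":[0,0,0],"fingers":0.005},{"slide":[0.035,0.018,0],"rotation":[0,0,0],"fingers":0.005},{"slide":[0.035,0.018,0],"rotation":[0,0,0],"fingers":0.005},{"slide":[0.035,0.019,0],"rotation":[0,0,0],"fingers":0.005},{"slide":[0.035,0.019,0],"rotation":[0,0,0],"fingers":0.005},{"slide":[0.035,0.019,0],"rotation":[0,0,0],"fingers":0.005},{"slide":[0.035,0.019,0],"rotation":[0,0,0],"fingers":0.005},{"slide":[0.034,0.018,0],"rotation":[0,0,0],"fingers":0.005},{"slide":[0.028,0.014,0],"rotation":[0,0,0],"fingers":0.005},{"slide":[0.015,0.008,0],"rotation":[0,0,0],"fingers":0.005}]'
python3 -m pendant '[{"slide":[0,0,0],"rotation":[0,0,0.14],"fingers":0.005},{"slide":[0,0,0],"rotation":[0,0,0.14],"fingers":0.005},{"slide":[0,0,0],"rotation":[0,0,0.14],"fingers":0.005},{"slide":[0,0,0],"rotation":[0,0,0.14],"fingers":0.005},{"slide":[0,0,0],"rotation":[0,0,0.14],"fingers":0.005},{"slide":[0,0,0],"rotation":[0,0,0.138],"fingers":0.005},{"slide":[0,0,0],"rotation":[0,0,0],"fingers":0.005},{"slide":[0,0,0],"rotation":[0,0,0],"fingers":0.005}]'
python3 held.py
```

```text
time: 7.1
tcp_pos: [0.5261, 0.2013, 0.2181]
tool_rot: [-1.244, -2.881, 0.004]
wrist_force: [0.8, -0.0, -1.9]
width: 0.199
time: 7.9
tcp_pos: [0.528, 0.1979, 0.219]
tool_rot: [-2.312, -2.126, 0.004]
wrist_force: [0.3, 0.7, -2.0]
width: 0.197
roof z in tool 0.0091 tilt [ 0.004 -0.   ]
circ [ 0.0018 -0.0006] 0.0391
tick tool [319. 182.] 188 [ 0.0361 -0.0007  0.0083]
tick tool [258. 279.] 47 [-0.0154 -0.0323  0.0084]
tick tool [381. 279.] 47 [-0.0154  0.0313  0.0085]
85.19 [0.528  0.1979 0.219 ] [ 0.31  0.66 -2.  ] [-0.84  0.32  0.52  1.84 -0.18  1.03 -0.34]
```

```bash
python3 -m pendant '[{"slide":[-0.0005,0.0018,0.02],"rotation":[0,0,0],"fingers":0.005},{"slide":[0,0,0.015],"rotation":[0,0,0],"fingers":0.005},{"slide":[0,0,0.006],"rotation":[0,0,0],"fingers":0.005},{"slide":[0,0,0.002],"rotation":[0,0,0],"fingers":0.005},{"slide":[0,0,0],"rotation":[0,0,0],"fingers":0.005}]'
python3 - <<'E'
from h import *
st=status.get_state();print(st['wrist_force'].round(2),st['moment'].round(3),st['tcp_pos'].round(4))
ims=[]
for n in ['scene','side']:
    im=shot(n);i=proj(im,(.53,.199,.15)).astype(int);ims.append(cv2.resize(im['pixels'][i[1]-35:i[1]+35,i[0]-35:i[0]+35],(390,390),interpolation=2))
cv2.imwrite('pics/p6.png',np.hstack(ims))
E
```

```text
time: 8.45
tcp_pos: [0.5309, 0.1974, 0.1774]
tool_rot: [-2.315, -2.123, -0.0]
wrist_force: [0.8, 0.8, -2.5]
width: 0.196
[ 0.83  0.8  -2.5 ] [ 0.018 -0.023 -0.01 ] [0.5309 0.1974 0.1774]
```

View pics/p6.png

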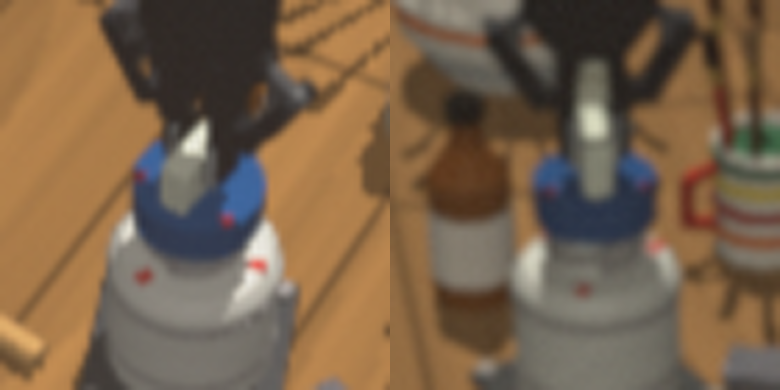

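```bash
python3 -m pendant '[{"slide":[0,0,0.003],"rotation":[0,0,0],"fingers":0.005},{"slide":[0,0,0.003],"rotation":[0,0,0],"fingers":0.005},{"slide":[0,0,0],"rotation":[0,0,0],"fingers":0.005}]'
python3 -m pendant '[{"slide":[0,0,0.002],"rotation":[0,0,0],"fingers":0.005},{"slide":[0,0,0],"rotation":[0,0,0],"fingers":0.005}]'
python3 -m pendant '[{"slide":[0,0,0.001],"rotation":[0,0,0],"fingers":0.005},{"slide":[0,0,0],"rotation":[0,0,0],"fingers":0.005}]'
```

```text
time: 8.85
tcp_pos: [0.5304, 0.1974, 0.1709]
tool_rot: [-2.316, -2.123, 0.001]
wrist_force: [-0.5, -0.1, -2.8]
width: 0.197
time: 9.05
tcp_pos: [0.5305, 0.1974, 0.1691]
tool_rot: [-2.316, -2.123, 0.001]
wrist_force: [-0.2, -0.5, -1.8]
width: 0.198
time: 9.25
tcp_pos: [0.5306, 0.1974, 0.1682]
tool_rot: [-2.316, -2.123, 0.0]
wrist_force: [-0.2, -0.2, -2.3]
width: 0.197
```

```bash
for i in 1; do python3 -m pendant '[{"slide":[0,0,0.001],"rotation":[0,0,0],"fingers":0.005},{"slide":[0,0,0],"rotation":[0,0,0],"fingers":0.005}]'; done
python3 -m pendant '[{"slide":[0,0,0.001],"rotation":[0,0,0],"fingers":0.005},{"slide":[0,0,0],"rotation":[0,0,0],"fingers":0.005}]'
```

```text
time: 9.45
tcp_pos: [0.5308, 0.1974, 0.1678]
tool_rot: [-2.316, -2.123, -0.001]
wrist_force: [-0.9, -0.0, 2.6]
width: 0.197
time: 9.65
tcp_pos: [0.5309, 0.1975, 0.1676]
tool_rot: [-2.316, -2.122, -0.001]
wrist_force: [-2.2, 0.3, 8.3]
width: 0.194
```

```bash
python3 -m pendant '[{"slide":[0,0,0],"rotation":[0,0,0],"fingers":0.005},{"slide":[0,0,0],"rotation":[0,0,0],"fingers":0.005}]'
python3 held.py
python3 -m pendant '[{"slide":[0,0.0003,-0.0006],"rotation":[0,0,-0.14],"fingers":0.005},{"slide":[0,0.0003,-0.0006],"rotation":[0,0,-0.14],"fingers":0.005},{"slide":[0,0.0003,-0.0006],"rotation":[0,0,-0.14],"fingers":0.005}]'
```

```text
time: 9.85
tcp_pos: [0.5309, 0.1975, 0.1676]
tool_rot: [-2.316, -2.122, -0.001]
wrist_force: [-2.1, -0.8, 8.2]
width: 0.199
roof z in tool 0.0091 tilt [0.005 0.002]
circ [ 0.002  -0.0006] 0.0389
tick tool [319. 182.] 181 [ 0.0359 -0.0007  0.0083]
tick tool [258. 279.] 50 [-0.0152 -0.0322  0.0082]
tick tool [381. 279.] 45 [-0.0154  0.0313  0.0085]
85.01 [0.5309 0.1975 0.1676] [-2.06 -0.83  8.16] [-0.82  0.38  0.5   1.89 -0.23  0.92 -0.3 ]
time: 10.2
tcp_pos: [0.5323, 0.198, 0.1693]
tool_rot: [1.815, 2.563, 0.004]
wrist_force: [0.6, -0.2, -0.2]
width: 0.196
```

```bash
python3 -m pendant '[{"slide":[0,0,0],"rotation":[0,0,-0.14],"fingers":0.005},{"slide":[0,0,0],"rotation":[0,0,-0.14],"fingers":0.005},{"slide":[0,0,0],"rotation":[0,0,-0.04],"fingers":0.005},{"slide":[0,0,0.001],"rotation":[0,0,0],"fingers":0.005},{"slide":[0,0,0.002],"rotation":[0,0,0],"fingers":0.005}]'
python3 held.py
python3 -m pendant '[{"slide":[0,0,0.002],"rotation":[0,0,0],"fingers":0.005},{"slide":[0,0,0],"rotation":[0,0,0],"fingers":0.005}]'
```

```text
time: 10.7
tcp_pos: [0.5316, 0.1974, 0.1649]
tool_rot: [1.393, 2.816, 0.0]
wrist_force: [-0.3, 0.6, -1.5]
width: 0.2
roof z in tool 0.0091 tilt [0.002 0.   ]
circ [ 0.002  -0.0001] 0.0392
tick tool [319. 182.] 190 [ 0.0364 -0.0004  0.0083]
tick tool [258. 279.] 51 [-0.0149 -0.032   0.0084]
tick tool [381. 279.] 51 [-0.0149  0.0316  0.0084]
127.35 [0.5316 0.1974 0.1649] [-0.28  0.61 -1.45] [-0.69  0.37  0.33  1.88 -0.15  0.91  0.36]
time: 10.95
tcp_pos: [0.5313, 0.1974, 0.1626]
tool_rot: [-1.392, -2.816, 0.001]
wrist_force: [-0.6, 0.6, -1.4]
width: 0.197
```

```bash
python3 -m pendant '[{"slide":[0,0,0.0015],"rotation":[0,0,0],"fingers":0.005},{"slide":[0,0,0],"rotation":[0,0,0],"fingers":0.005}]'
python3 -m pendant '[{"slide":[0,0,0.001],"rotation":[0,0,0],"fingers":0.005},{"slide":[0,0,0],"rotation":[0,0,0],"fingers":0.005}]'
python3 -m pendant '[{"slide":[0,0,0.001],"rotation":[0,0,0],"fingers":0.005},{"slide":[0,0,0],"rotation":[0,0,0],"fingers":0.005}]'
```

```text
time: 11.15
tcp_pos: [0.5314, 0.1974, 0.1614]
tool_rot: [-1.392, -2.816, 0.0]
wrist_force: [-0.4, 0.1, -2.2]
width: 0.195
time: 11.35
tcp_pos: [0.5315, 0.1974, 0.1605]
tool_rot: [-1.392, -2.816, 0.0]
wrist_force: [-0.3, -0.1, -3.0]
width: 0.2
time: 11.55
tcp_pos: [0.5315, 0.1974, 0.1595]
tool_rot: [-1.392, -2.816, 0.0]
wrist_force: [-0.0, 0.1, -2.0]
width: 0.196
```

```bash
python3 -m pendant '[{"slide":[0,-0.0003,0.0003],"rotation":[0,0,0.1],"fingers":0.005},{"slide":[0,-0.0003,0.0004],"rotation":[0,0,0.1],"fingers":0.005},{"slide":[0,-0.0003,0.0004],"rotation":[0,0,0.1],"fingers":0.005},{"slide":[0,-0.0003,0.0004],"rotation":[0,0,0.1],"fingers":0.005},{"slide":[0,0,0],"rotation":[0,0,0],"fingers":0.005}]'
python3 held.py
python3 -m pendant '[{"slide":[0,-0.0002,0.0005],"rotation":[0,0,0.12],"fingers":0.005},{"slide":[0,-0.0002,0.0005],"rotation":[0,0,0.12],"fingers":0.005},{"slide":[0,-0.0002,0.0005],"rotation":[0,0,0.12],"fingers":0.005},{"slide":[0,0,0],"rotation":[0,0,0],"fingers":0.005}]'
python3 held.py
```

```text
time: 12.05
tcp_pos: [0.5304, 0.1969, 0.158]
tool_rot: [1.923, 2.484, -0.0]
wrist_force: [0.9, 0.7, -2.1]
width: 0.197
roof z in tool 0.0091 tilt [ 0.003 -0.   ]
circ [ 0.0017 -0.0006] 0.0393
tick tool [319. 182.] 191 [ 0.0363 -0.0006  0.0083]
tick tool [258. 279.] 51 [-0.0151 -0.0322  0.0085]
tick tool [381. 279.] 43 [-0.0154  0.0316  0.0086]
104.51 [0.5304 0.1969 0.158 ] [ 0.93  0.71 -2.13] [-0.76  0.39  0.42  1.89 -0.2   0.9   0.01]
time: 12.5
tcp_pos: [0.5299, 0.1969, 0.1565]
tool_rot: [2.335, 2.102, -0.0]
wrist_force: [0.0, -0.1, -2.1]
width: 0.195
roof z in tool 0.0091 tilt [ 0.005 -0.   ]
circ [ 0.0019 -0.0004] 0.0391
tick tool [319. 182.] 184 [ 0.036  -0.0007  0.0083]
tick tool [258. 279.] 48 [-0.0154 -0.0323  0.0085]
tick tool [381. 279.] 47 [-0.0154  0.0313  0.0086]
83.99 [0.5299 0.1969 0.1565] [ 0.05 -0.14 -2.12] [-0.82  0.4   0.5   1.9  -0.24  0.9  -0.31]
```

```bash
python3 -m pendant '[{"slide":[0,-0.0002,0.0006],"rotation":[0,0,0.12],"fingers":0.005},{"slide":[0,-0.0002,0.0006],"rotation":[0,0,0.12],"fingers":0.005},{"slide":[0,-0.0002,0.0005],"rotation":[0,0,0.12],"fingers":0.005},{"slide":[0,-0.0002,0.0005],"rotation":[0,0,0.12],"fingers":0.005},{"slide":[0,0,0],"rotation":[0,0,0],"fingers":0.005}]'
python3 held.py
python3 -m pendant '[{"slide":[0,-0.0002,0.0005],"rotation":[0,0,0.1],"fingers":0.005},{"slide":[0,-0.0002,0.0004],"rotation":[0,0,0.08],"fingers":0.005},{"slide":[0,0,0],"rotation":[0,0,0],"fingers":0.005}]'
python3 held.py
```

```text
time: 13.05
tcp_pos: [0.5292, 0.1971, 0.1543]
tool_rot: [2.767, 1.488, -0.0]
wrist_force: [-0.1, 1.4, -2.7]
width: 0.195
roof z in tool 0.0091 tilt [0.004 0.001]
circ [ 0.0012 -0.0005] 0.0394
tick tool [319. 182.] 191 [ 0.0358 -0.0007  0.0084]
tick tool [258. 279.] 56 [-0.0154 -0.0322  0.0085]
tick tool [381. 279.] 46 [-0.0156  0.0313  0.0084]
56.56 [0.5292 0.1971 0.1543] [-0.15  1.38 -2.73] [-0.9   0.42  0.62  1.91 -0.3   0.91 -0.72]
time: 13.4
tcp_pos: [0.5288, 0.1973, 0.1535]
tool_rot: [-2.889, -1.234, 0.0]
wrist_force: [-0.2, -0.4, -2.8]
width: 0.199
roof z in tool 0.0091 tilt [0.003 0.   ]
circ [ 0.0013 -0.0005] 0.0392
tick tool [319. 182.] 192 [ 0.0357 -0.0007  0.0084]
tick tool [258. 279.] 54 [-0.0155 -0.0321  0.0085]
tick tool [381. 279.] 46 [-0.0157  0.0313  0.0084]
46.27 [0.5288 0.1973 0.1535] [-0.23 -0.42 -2.78] [-0.94  0.43  0.66  1.91 -0.33  0.91 -0.88]
```

```bash
python3 -m pendant '[{"slide":[0,-0.0001,0.0004],"rotation":[0,0,0.04],"fingers":0.005},{"slide":[0,0,0.0003],"rotation":[0,0,0.03],"fingers":0.005},{"slide":[0,0,0],"rotation":[0,0,0],"fingers":0.005}]'
python3 held.py
python3 -m pendant '[{"slide":[0,0,0.0005],"rotation":[0,0,0.02],"fingers":0.005},{"slide":[0,0,0.0005],"rotation":[0,0,0],"fingers":0.005},{"slide":[0,0,0],"rotation":[0,0,0],"fingers":0.005}]'
python3 held.py
```

```text
time: 13.75
tcp_pos: [0.5289, 0.1974, 0.1529]
tool_rot: [-2.931, -1.129, -0.0]
wrist_force: [-0.2, 0.5, -1.6]
width: 0.198
roof z in tool 0.0091 tilt [0.002 0.   ]
circ [ 0.0011 -0.0006] 0.0392
tick tool [319. 182.] 186 [ 0.0356 -0.0007  0.0084]
tick tool [258. 279.] 54 [-0.0155 -0.0321  0.0085]
tick tool [381. 279.] 46 [-0.0158  0.0314  0.0086]
42.14 [0.5289 0.1974 0.1529] [-0.17  0.47 -1.57] [-0.95  0.43  0.68  1.91 -0.34  0.91 -0.94]
time: 14.1
tcp_pos: [0.5292, 0.1974, 0.1527]
tool_rot: [-2.943, -1.098, -0.001]
wrist_force: [-1.5, -0.1, 4.9]
width: 0.2
roof z in tool 0.0091 tilt [0.003 0.   ]
circ [ 0.0011 -0.0004] 0.0392
tick tool [319. 183.] 195 [ 0.0353 -0.0006  0.0085]
tick tool [258. 279.] 53 [-0.0157 -0.0323  0.0084]
tick tool [381. 279.] 46 [-0.0157  0.0313  0.0084]
40.93 [0.5292 0.1974 0.1527] [-1.45 -0.07  4.92] [-0.95  0.43  0.68  1.91 -0.34  0.91 -0.96]
```

```bash
python3 -m pendant '[{"slide":[0,0,-0.0005],"rotation":[0,0,0],"fingers":0.005},{"slide":[0,0,0],"rotation":[0,0,0],"fingers":0.03},{"slide":[0,0,0],"rotation":[0,0,0],"fingers":0.06},{"slide":[0,0,0],"rotation":[0,0,0],"fingers":0.06},{"slide":[0,0,0],"rotation":[0,0,0],"fingers":0.06},{"slide":[0,0,-0.02],"rotation":[0,0,0],"fingers":0.06},{"slide":[0,0,-0.04],"rotation":[0,0,0],"fingers":0.06},{"slide":[0,0,-0.05],"rotation":[0,0,0],"fingers":0.06},{"slide":[0,0,-0.03],"rotation":[0,0,0],"fingers":0.06},{"slide":[0,0,0],"rotation":[0,0,0],"fingers":0.06},{"slide":[0,0,0],"rotation":[0,0,0],"fingers":0.06}]'
cat > fin.py <<'E'
from h import *
st=status.get_state();print(st['tcp_pos'].round(4),st['wrist_force'].round(2))
ims=[]
for n in ['wrist','scene','side']:
    im=shot(n);P=cloud(im);b=im['pixels'].astype(int);d=np.hypot(P[...,0]-.53,P[...,1]-.199)
    bl=(b[...,0]>b[...,2]+40)&(d<.05)&(P[...,2]>.135)&(P[...,2]<.16);q=P[bl]
    A=np.c_[q[:,:2]-q[:,:2].mean(0),np.ones(len(q))];co=np.linalg.lstsq(A,q[:,2],rcond=None)[0]
    print(n,'roof z',np.median(q[:,2]).round(4),'tilt',co[:2].round(3),cv2.minEnclosingCircle(q[:,:2].astype(np.float32)))
    red=(b[...,2]>b[...,1]+45)&(b[...,2]>b[...,0]+45)&(d<.06)
    k,l,s,ce=cv2.connectedComponentsWithStats(red.astype(np.uint8))
    for i in range(1,k):
        if s[i,4]>3: p=P[l==i].mean(0);print('  red',s[i,4],p.round(4),np.degrees(np.arctan2(p[1]-.199,p[0]-.53)).round(1))
    i=proj(im,(.53,.199,.15)).astype(int);h=80 if n=='wrist' else 35
    ims.append(cv2.resize(im['pixels'][max(0,i[1]-h):i[1]+h,max(0,i[0]-h):i[0]+h],(260,260),interpolation=2))
cv2.imwrite('pics/fin.png',np.hstack(ims))
E
python3 fin.py
```

```text
time: 15.25
tcp_pos: [0.5287, 0.1974, 0.2925]
tool_rot: [-2.943, -1.098, -0.001]
wrist_force: [-0.9, 0.1, -0.2]
width: 0.702
[0.5287 0.1974 0.2925] [-0.87  0.13 -0.22]
wrist roof z 0.1435 tilt [0.001 0.   ] ((0.5298811197280884, 0.19856493175029755), 0.03917040675878525)
  red 83 [0.5712 0.2058 0.1107] 9.4
  red 58 [0.5553 0.2215 0.1442] 41.6
  red 35 [0.5031 0.2344 0.1079] 127.3
  red 52 [0.4948 0.2092 0.1407] 163.8
  red 53 [0.5358 0.1635 0.1431] -80.7
scene roof z 0.1449 tilt [-0.002  0.031] ((0.5294783115386963, 0.19521057605743408), 0.03799057379364967)
  red 4 [0.5364 0.1613 0.1462] -80.3
  red 8 [0.5701 0.2021 0.1116] 4.4
side roof z 0.1433 tilt [0.002 0.01 ] ((0.5291222929954529, 0.18883328139781952), 0.03624562919139862)
```

View pics/fin.png

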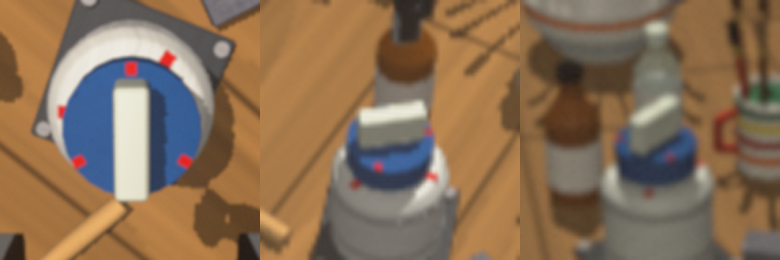

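```bash
python3 -c "
from bench import order;print(order.finish_job())"
```

```text
the job is handed in; nothing more can be done
None
```

The lid is screwed fully home on the tank, and I handed the job in at about 15 s of robot time. The hand-in gives no verdict.

**Which lid:** Three blue lids stood on the bench. I took the small one, which measured about 77–78 mm across with its wing top at 62 mm. The other two were about 100 mm across and 83 mm high.

**What I did:**
- **Laid on:** I gripped the lid by its wing and lowered it level, with the lugs at about -25°. It met the threads with its origin at about 131 mm and was pressed on with about 10 N for more than 0.2 s.
- **Backed off:** I turned it anticlockwise to about +17° and lowered it freely to about 123 mm.
- **Screwed down:** I turned it clockwise to about -69°. It met no resistance until it seated at 116 mm, with about 7 N of down force. I then let go and raised the arm clear.

**Last checks:**

| Camera | Roof top height | Implied lid origin | Apparent tilt (rad) |
|---|---|---|---|
| wrist | 143.5 mm | 115.5 mm | about 0.001 |
| scene | 144.9 mm | 116.9 mm | 0.03 |
| side | 143.3 mm | 115.3 mm | 0.01 |

- **Position:** The wrist camera puts the lid within about 1 mm of the neck's axis. The scene and side cameras see only part of the roof and gave centres about 4 mm and 10 mm off it in y. I trusted the wrist view.
- **Contact:** The gripper is well above the lid, and the wrist force is about zero.
- **Other things on the bench:** The robot touched nothing else that I know of. I did not re-measure the bystanders' positions at the end.

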